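# Lock the paper trimmer

## Robot

A 6-joint arm with a two-finger parallel gripper is mounted at the origin on the work surface. World frame = base frame: x ahead of the robot, y to its left, z up, the work surface at z = 0. Lengths are in m, angles in rad, forces in N, time in s.
With the tool pointing down it reaches from about 0.425 to 0.95 m from the base axis. Payload 3.5 kg.
Tool frame: the origin (TCP) lies at the very end of the fingers, on their centre line; the grasp point (between the pads) lies 19 mm behind it; z points along the fingers, y is the line along which they close (so a half turn about z gives the same grasp; the last joint's range is limited). The gripper opens to 85 mm and grips with 20 to 120 N. Pads are 22 mm wide; open, the fingers measure 114 mm over their backs; the gripper's body (76 mm by 85 mm) begins 54 mm behind the grasp point. The pads swing forward as they close: fully open they stand 13 mm farther back than shut.
Start: joints at [-0.15, 0.286, 1.577, -0, 1.279, -0.15], TCP at [0.675, 0, 0.231] pointing down, gripper open.
Joint ranges: [-2.77, 2.77], [-0.9, 2.22], [0.21, 2.48], [-1.53, 4.67], [0.24, 2.81], [-2.84, 2.84]. Speed limits (rad/s): [2.79, 2.79, 3.14, 3.14, 3.14, 3.14].

## Interface

Orientations are given as [roll, pitch, yaw] about the fixed x, y, z axes, in that order (R = Rz(yaw) Ry(pitch) Rx(roll)).
In Python, from cell import observe, read_camera, camera_model, close_job gives the robot as it stands. The module is installed in compiled form; this text tells all that it offers.
- The arm moves only by the tool apply_moves, never from a script. Its argument "moves" is a list of rows, each a list of 6 numbers: the shift along the tool's x, y, z in m, then the turn, a rotation vector about the tool's x, y, z in degrees. In form: [[x, y, z, rx, ry, rz], ...]. A call has 1 to 8 rows; each row is the pose to reach, as a shift and turn from the pose commanded when the call began, along the tool's axes at that moment; what a row does not reach only later rows make up. A row lasts 1/10 s, in which the tool goes at most 50 mm and 8.59 degrees, less where a joint would pass 70% of its speed; a pose out of reach is approached as far as the arm can. A call with a gripper value outside its range is refused whole. "hand" is the opening, from 0 (shut) to 1 (fully open), set as the call begins (left out, the last holds). The fingers move at their own pace and stop on an object; "force" is the grip in N (left out, the last holds). Time passes only in rows, so rows that repeat a pose let the fingers close. It gives the time, the measured TCP pose, the force, the opening and the grip force at its end, in the units of the state.
- observe(): the state, without advancing time (a new reading comes with each control period).
- read_camera(name): name is "scene" or "side" or "wrist"; returns the picture (384x512x3 uint8, blue, green, red); there is no depth.
- camera_model(name): a dict with "intrinsics" (3x3 intrinsics, pixels), "world_to_cam" (4x4, takes a point from world to camera coordinates). Camera axes: x right, y up, looking along -z (the intrinsics and any distortion apply to the point x, -y, -z); pixel columns grow to the right and rows downward; lengths in m; the calibration is good to about 2 mm. A picture is of the moment at which its call begins: read the wrist's pose just before it. camera_model takes no time and is no camera call; for the wrist camera it gives the pose at the moment of the call.
- close_job(): hands the job in; it is judged then, once.
The state is a dict: "time_s": time; "joints": joint angles; "dq": joint speeds; "tau": joint torques, N m; "ee_pos": TCP position; "ee_rot": TCP orientation; "contact_force": force on the tool from outside, world axes, zero at the start; "moment": the same for the moment, N m; "finger_gap": finger opening in m; "grip_force": force on a finger pad.
Only numpy, scipy, OpenCV 4.12 (cv2) and the standard library are available. Lean on these libraries where they do the work, as an engineer would, in place of code of your own. Each camera call takes 0.05 s, during which the arm holds its last target. There are 200 camera calls.

## Task

Lock the paper trimmer's cutter arm: press the yellow spring safety bar down with one fingertip and keep it held down while the other fingertip pushes the red tab to slide the bolt fully home into the eye on the cutter arm, then let go so that the bar springs back up behind it. Nothing is to be picked up: leave the stationery and other things on the board and the desk where they are.

Things in the scene. Friction and masses are not known exactly. Their poses are not given: they have to be found in the camera images.
- trimmer: Paper trimmer fixed to the table: grey board 320 x 290 x 18 mm, black cutter arm lying down on its left (+y) edge. Origin: middle of the underside. x runs along the arm, away from its handle; y points to the arm, the way the bolt slides home. Bolt along y at x = -30 mm, yellow safety bar along y at x = +30 mm. Bolt and guides reach 41 mm above the table, the arm 58 mm, its handle 77 mm.
- bolt_travel (a joint): Travel of the steel bolt along the trimmer's +y in m: 0 = drawn back, 0.040 = fully home in the eye of the cutter arm (end stop). Starts between 0 and 0.010. Friction about 2 N, no spring. Blocked at 0.012 and again at 0.027 by a tooth of the safety bar unless the bar is down; past 0.037 the tooth can come up behind it.
- bolt: The sliding steel bolt, a rod 12 mm thick and 172 mm long, with its red upright thumb tab: 26 mm along the trimmer's x, 12 mm along y, top 72 mm above the table. Axes as the trimmer's. Origin: on the rod's axis under the middle of the tab, 30 mm above the table.
- tab_top (a point): Middle of the top face of the red thumb tab, 72 mm above the table. The face to push is 6 mm to the -y side of it (trimmer axes).
- bar_press (a joint): How far the yellow spring safety bar is pressed down in m: 0 = up, 0.012 = fully down (stop). The tooth clears the bolt from 0.005 on. Takes about 3 N to start it and 8 N at the bottom; the bar stays level wherever it is pressed and springs back up when let go.
- safety_bar: The yellow spring safety bar; its flat top is 26 mm along the trimmer's x, 110 mm along its y (from y = -55 to +55 mm), 8 mm thick, axes as the trimmer's. Origin: middle of its top face. The fingertip may slide along it.
- bar_top (a point): Middle of the top face of the yellow safety bar, 58 mm above the table when the bar is up.
- eraser_mid (a point): Centre (half-way up) of a white eraser block 45 x 22 x 14 mm lying on the trimmer board. Leave alone.
- marker_mid (a point): Centre (half-way up) of a black and orange marker about 115 mm long, 15 mm thick, lying on the trimmer board. Leave alone.
- tape_mid (a point): Centre (half-way up) of a blue roll of tape, 52 mm across and 19 mm high, lying flat on the trimmer board. Leave alone.
- flask_mid (a point): Centre (half-way up) of a mint-green flask, 74 mm across and 170 mm high, on the table. Leave alone.
- bulb_box_mid (a point): Centre (half-way up) of a cardboard bulb box 65 x 65 x 130 mm on the table. Leave alone.
- mug_mid (a point): Centre (half-way up) of a white mug, 80 mm across and 90 mm high, on the table. Leave alone.
- paint_jar_mid (a point): Centre (half-way up) of a red paint jar, 48 mm across and 50 mm high, on the table. Leave alone.

How it is judged:
By the outcome, as a careful person would: the job done as asked, in the order asked, and still so for the second after the job is handed in, with the robot touching nothing.
It also fails if it takes over 40 s, if anything falls off the work surface, if the arm or the gripper's body presses on something with over 40 N, if the wrist force passes 120 N, or if a joint passes its speed limit or range.

## Working session

There is one attempt and no reset: what is moved stays moved. The work goes in short steps, Python scripts to look and compute and a tool call to move; the robot and the scene stay as the last step left them, time stands still between calls to the robot, and variables do not carry over. Pictures are saved under pics/ and viewed, at most 10 in all, crops included, and the job is handed in when it is done.

Besides the shell and the picture viewer there is one more tool, called after "Request:" by a JSON object that holds its "method" and its "body". apply_moves: Moves the arm, as the interface text tells. Its arguments: {"type":"object","properties":{"moves":{"type":"array"},"hand":{"type":"number"},"force":{"type":"number"}},"required":["moves"]}

```bash
mkdir -p pics
cat > h.py <<'E'
import numpy as np, cv2
from cell import *
def ray(cm,u,v):
    K=np.array(cm["intrinsics"]);T=np.array(cm["world_to_cam"])
    d=np.linalg.inv(K)@[u,v,1.];d=np.array([d[0],-d[1],-d[2]])
    R=T[:3,:3];return -R.T@T[:3,3],R.T@d
def onz(cm,u,v,z):
    o,d=ray(cm,u,v);return o+d*(z-o[2])/d[2]
def pix(cm,p):
    K=np.array(cm["intrinsics"]);T=np.array(cm["world_to_cam"])
    c=T[:3,:3]@p+T[:3,3];q=K@[c[0],-c[1],-c[2]];return q[:2]/q[2]
E
python3 - <<'E'
from h import *
print(camera_model("scene").keys())
a=[read_camera(n) for n in("scene","side","wrist")]
for n,i in zip(("scene","side","wrist"),a): cv2.imwrite(f"pics/{n}0.png",i)
cv2.imwrite("pics/m0.png",cv2.resize(np.hstack(a[:2]),(800,300)))
for n in("scene","side","wrist"):
  print(n,ray(camera_model(n),256,192))
E
```

```text
dict_keys(['intrinsics', 'world_to_cam'])
scene (array([0.99984655, 0.43212505, 0.83376695]), array([-0.4496777 , -0.43207856, -0.78187554]))
side (array([ 0.3769606 , -0.86844584,  0.66843372]), array([ 0.15877711,  0.81754491, -0.5537225 ]))
wrist (array([0.67421963, 0.0676284 , 0.37298616]), array([-0.0075446 , -0.25203089, -0.96779109]))
```

View pics/scene0.png

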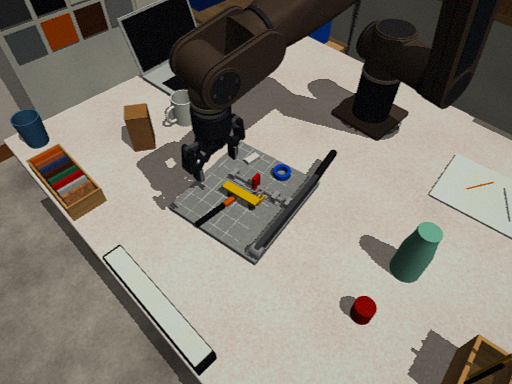

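View pics/wrist0.png

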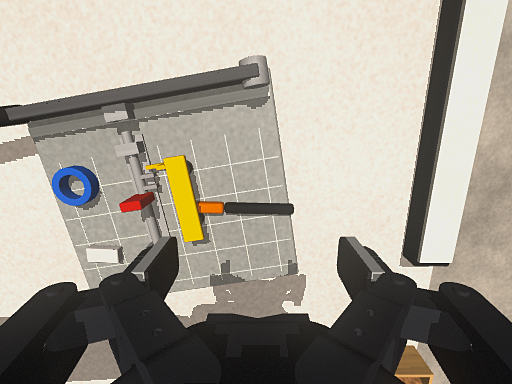

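View pics/side0.png

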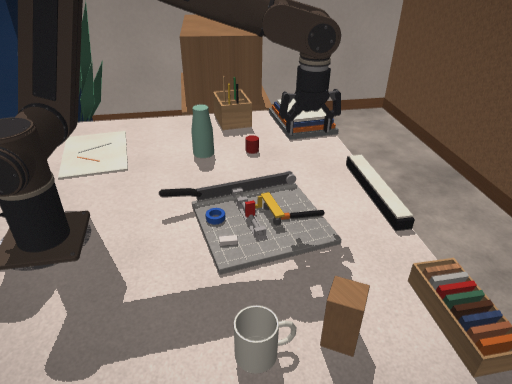

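The wrist view shows the board, with the red tab at about (137,203), the yellow bar from (175,157) to (193,240), and the cutter arm at the top. I'll measure the bar and tab next.

```bash
cat > m.py <<'E'
from h import *
import sys
i=read_camera("wrist");cm=camera_model("wrist")
cv2.imwrite(f"pics/{sys.argv[1]}.png",i)
hsv=cv2.cvtColor(i,cv2.COLOR_BGR2HSV)
def big(m):
    c,_=cv2.findContours(m,cv2.RETR_EXTERNAL,cv2.CHAIN_APPROX_NONE);return max(c,key=cv2.contourArea)
y=cv2.morphologyEx(cv2.inRange(hsv,(22,150,170),(34,255,255)),cv2.MORPH_OPEN,np.ones((11,11)))
b=cv2.boxPoints(cv2.minAreaRect(big(y)))
print("bar px",b.round(0).tolist())
W=np.array([onz(cm,*p,.058) for p in b]);print("bar",W.round(4).tolist(),W.mean(0).round(4))
print("sides",np.linalg.norm(W[1]-W[0]),np.linalg.norm(W[2]-W[1]))
r=cv2.inRange(hsv,(0,120,60),(6,255,255))|cv2.inRange(hsv,(174,120,60),(180,255,255))
c=big(r);v=hsv[...,2][r>0];print("red V",np.percentile(v,[5,25,50,75,95]))
for nm,m in(("all",r),("bright",r*(hsv[...,2]>(v.max()*.9)))):
    c=big(m);q=cv2.boxPoints(cv2.minAreaRect(c))
    print(nm,q.round(0).tolist(),[onz(cm,*p,.072)[:2].round(4).tolist() for p in q],np.mean([onz(cm,*p,.072) for p in q],0).round(4))
s=observe();print(s["ee_pos"],s["ee_rot"],s["finger_gap"],s["contact_force"],s["time_s"])
E
python3 m.py w1
```

```text
bar px [[163.0, 159.0], [183.0, 154.0], [204.0, 238.0], [184.0, 243.0]]
bar [[0.5616, 0.0263, 0.058], [0.5857, 0.0322, 0.058], [0.6048, -0.0755, 0.058], [0.5786, -0.0826, 0.058]] [ 0.5827 -0.0249  0.058 ]
sides 0.024798677322906366 0.109419546844151
red V [ 81.  101.5 136.5 220.  226. ]
all [[118.0, 197.0], [153.0, 191.0], [155.0, 206.0], [120.0, 212.0]] [[0.5095, -0.0168], [0.5516, -0.0097], [0.5527, -0.0285], [0.5099, -0.0359]] [ 0.5309 -0.0227  0.072 ]
bright [[120.0, 203.0], [139.0, 200.0], [140.0, 208.0], [121.0, 211.0]] [[0.5107, -0.0248], [0.5338, -0.0208], [0.5342, -0.0307], [0.5109, -0.0347]] [ 0.5224 -0.0277  0.072 ]
[6.74584357e-01 9.55708355e-05 2.30430025e-01] [-3.14007988e+00 -2.02921106e-04  1.57081178e+00] 0.08534065536273544 [0.16593571 0.27501463 0.81124913] 0.2
```

Request:
{"method": "apply_moves", "body": {"moves": [[-0.017, -0.04, 0, 0, 0, -4], [-0.034, -0.08, 0, 0, 0, -9.5], [-0.052, -0.118, 0, 0, 0, -9.5], [-0.052, -0.118, 0.04, 0, 0, -9.5], [-0.052, -0.118, 0.08, 0, 0, -9.5], [-0.052, -0.118, 0.11, 0, 0, -9.5], [-0.052, -0.118, 0.11, 0, 0, -9.5], [-0.052, -0.118, 0.11, 0, 0, -9.5]], "hand": 0.54}}

```text
time_s: 1.0
ee_pos: [0.557, -0.0519, 0.1215]
ee_rot: [-3.141, -0.0, 1.737]
contact_force: [0.5, 0.1, -0.4]
finger_gap: 0.0462
grip_force: 0.0
```

```bash
python3 m.py w2
python3 - <<'E'
from h import *
i=read_camera("side");cv2.imwrite("pics/s2.png",cv2.resize(i[140:290,160:360],(800,600),interpolation=cv2.INTER_CUBIC))
E
```

```text
bar px [[277.0, 244.0], [281.0, 109.0], [315.0, 110.0], [310.0, 245.0]]
bar [[0.5792, -0.0812, 0.058], [0.5624, 0.0267, 0.058], [0.5871, 0.03, 0.058], [0.6075, -0.0775, 0.058]] [ 0.584  -0.0255  0.058 ]
sides 0.10917333047562468 0.024868389213171343
red V [ 99.35 137.   213.5  225.   229.  ]
all [[200.0, 161.0], [238.0, 161.0], [238.0, 184.0], [200.0, 184.0]] [[0.5099, -0.0193], [0.5371, -0.0148], [0.5396, -0.0317], [0.5117, -0.0364]] [ 0.5246 -0.0255  0.072 ]
bright [[200.0, 170.0], [232.0, 170.0], [232.0, 182.0], [200.0, 182.0]] [[0.5106, -0.0259], [0.5337, -0.022], [0.535, -0.031], [0.5115, -0.0349]] [ 0.5227 -0.0284  0.072 ]
[ 0.55808893 -0.05222681  0.12292558] [3.13949589e+00 9.54161169e-04 1.73665740e+00] 0.04636201936790339 [ 0.00678237 -0.48426315  0.69288068] 1.05
```

View pics/w2.png

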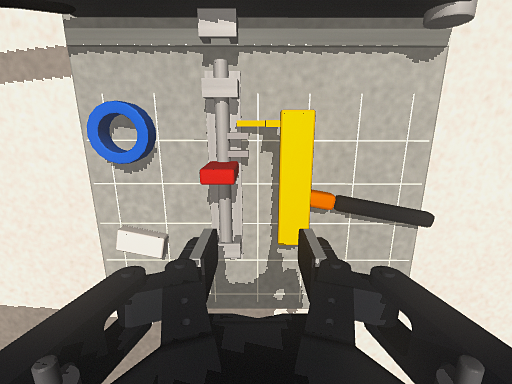

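View pics/s2.png

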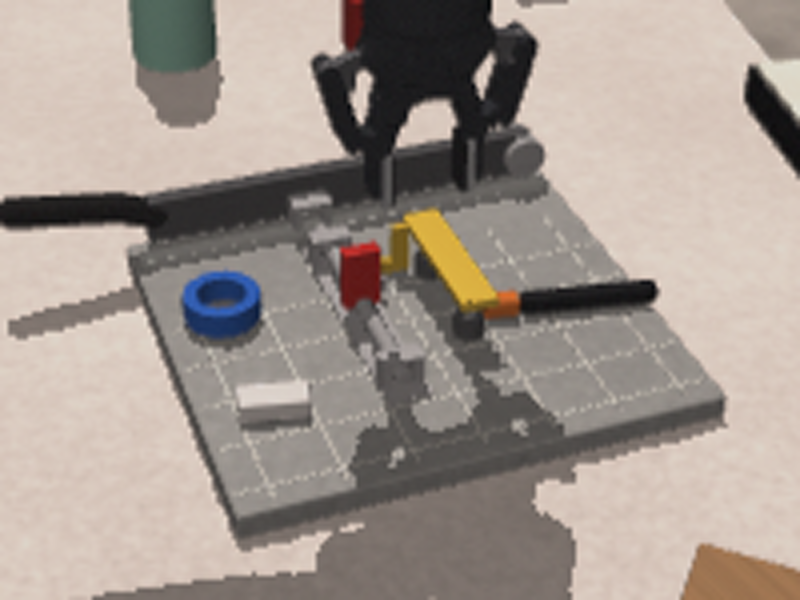

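Bar and tab measurements agree with the first round, and the fingers line up with a bar-side contact and a 12 mm gap behind the tab. Now going down.

Request:
{"method": "apply_moves", "body": {"moves": [[0, 0, 0.03, 0, 0, 0], [0, 0, 0.055, 0, 0, 0], [0, 0, 0.062, 0, 0, 0], [0, 0, 0.066, 0, 0, 0], [0, 0, 0.068, 0, 0, 0], [0, 0, 0.068, 0, 0, 0]]}}

```text
time_s: 1.7
ee_pos: [0.5581, -0.0522, 0.0551]
ee_rot: [3.14, 0.001, 1.737]
contact_force: [-1.5, 0.7, 2.6]
finger_gap: 0.0459
grip_force: 1.4
```

Request:
{"method": "apply_moves", "body": {"moves": [[0, 0, 0.003, 0, 0, 0], [0, 0, 0.006, 0, 0, 0], [0, 0, 0.008, 0, 0, 0], [0, 0, 0.008, 0, 0, 0]]}}

```text
time_s: 2.1
ee_pos: [0.5584, -0.0523, 0.0464]
ee_rot: [3.138, 0.001, 1.736]
contact_force: [-0.8, 0.3, 5.8]
finger_gap: 0.0462
grip_force: 3.1
```

Run:
```python
from h import *
a=read_camera("side");i=read_camera("wrist")
cv2.imwrite("pics/s3.png",np.hstack([cv2.resize(a[175:265,210:300],(400,400),interpolation=cv2.INTER_CUBIC),cv2.resize(i[60:360,120:420],(400,400))]))
print(observe()["contact_force"],observe()["ee_pos"])
```

```text
[-0.55109191  1.04597614  6.37840582] [ 0.55835935 -0.05225047  0.04650718]
```

View pics/s3.png

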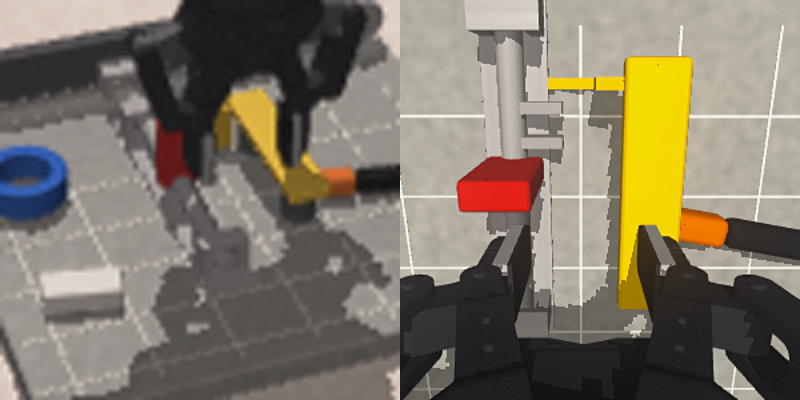

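The bar is down about 7 mm under the right fingertip, and the left fingertip stands behind the tab. Pressing a little deeper, then pushing.

Request:
{"method": "apply_moves", "body": {"moves": [[0, 0, 0.0015, 0, 0, 0], [0.006, 0, 0.0015, 0, 0, 0], [0.012, 0, 0.0015, 0, 0, 0], [0.018, 0, 0.0015, 0, 0, 0], [0.024, 0, 0.0015, 0, 0, 0], [0.03, 0, 0.0015, 0, 0, 0], [0.036, 0, 0.0015, 0, 0, 0], [0.036, 0, 0.0015, 0, 0, 0]]}}

```text
time_s: 3.0
ee_pos: [0.5538, -0.0181, 0.0459]
ee_rot: [3.135, 0.005, 1.737]
contact_force: [0.1, -4.1, 5.9]
finger_gap: 0.0462
grip_force: 3.5
```

```bash
python3 m.py w4|grep -v "bar px"; python3 -c "
import cv2;i=cv2.imread('pics/w4.png');cv2.imwrite('pics/w4c.png',i[0:300,120:420])"
```

```text
bar [[0.5588, 0.0283, 0.058], [0.5818, 0.0321, 0.058], [0.5904, -0.003, 0.058], [0.5657, -0.0071, 0.058]] [0.5742 0.0126 0.058 ]
sides 0.02329931355473903 0.03614291539526327
red V [ 92. 142. 146. 227. 231.]
all [[162.0, 196.0], [225.0, 196.0], [225.0, 242.0], [162.0, 242.0]] [[0.5047, 0.0098], [0.5328, 0.0144], [0.5358, -0.0081], [0.5063, -0.013]] [0.5199 0.0008 0.072 ]
bright [[162.0, 221.0], [213.0, 221.0], [213.0, 241.0], [162.0, 241.0]] [[0.5056, -0.0023], [0.5289, 0.0015], [0.5301, -0.0085], [0.5063, -0.0125]] [ 0.5177 -0.0054  0.072 ]
[ 0.553807   -0.01810151  0.04590317] [3.13541177 0.00464947 1.73692175] 0.04615937628191238 [ 0.97122706 -4.57708926  5.75859159] 3.05
```

View pics/w4c.png

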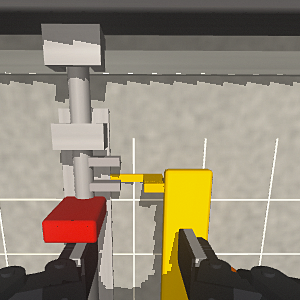

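The bolt has moved 23 mm with the bar held down. Pushing on towards the end stop.

Request:
{"method": "apply_moves", "body": {"moves": [[0.005, 0, 0.0005, 0, 0, 0], [0.009, 0, 0.0005, 0, 0, 0], [0.012, 0, 0.0005, 0, 0, 0], [0.014, 0, 0.0005, 0, 0, 0], [0.014, 0, 0.0005, 0, 0, 0]]}}

```text
time_s: 3.55
ee_pos: [0.5523, -0.0074, 0.0459]
ee_rot: [3.135, 0.012, 1.741]
contact_force: [1.3, -13.9, 5.2]
finger_gap: 0.0455
grip_force: 9.4
```

Request:
{"method": "apply_moves", "body": {"moves": [[0.002, 0, 0.0005, 0, 0, 0], [0.003, 0, 0.0005, 0, 0, 0], [0.003, 0, 0.0005, 0, 0, 0]]}}

```text
time_s: 3.85
ee_pos: [0.5524, -0.0072, 0.0459]
ee_rot: [3.135, 0.017, 1.743]
contact_force: [0.5, -23.1, 6.7]
finger_gap: 0.0462
grip_force: 12.9
```

```bash
python3 m.py w5|grep -E "bright"; python3 -c "
import cv2;i=cv2.imread('pics/w5.png');cv2.imwrite('pics/w5c.png',i[0:300,120:420])"
```

```text
bright [[162.0, 222.0], [213.0, 222.0], [213.0, 242.0], [162.0, 242.0]] [[0.5041, 0.0082], [0.5274, 0.0122], [0.5287, 0.002], [0.5048, -0.002]] [0.5162 0.0051 0.072 ]
```

View pics/w5c.png

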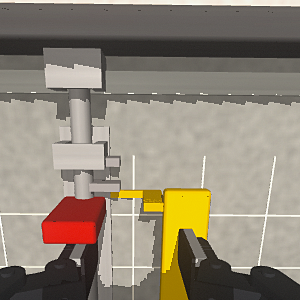

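The bolt is hard against its stop, at 23 N with no further motion, and the tooth is clear behind the second lug. Backing off the tab, then lifting.

Request:
{"method": "apply_moves", "body": {"moves": [[-0.004, 0, 0, 0, 0, 0], [-0.009, 0, 0, 0, 0, 0], [-0.009, 0, -0.006, 0, 0, 0], [-0.009, 0, -0.014, 0, 0, 0], [-0.009, 0, -0.04, 0, 0, 0], [-0.009, 0, -0.08, 0, 0, 0], [-0.009, 0, -0.11, 0, 0, 0], [-0.009, 0, -0.11, 0, 0, 0]]}}

```text
time_s: 4.7
ee_pos: [0.5523, -0.0089, 0.1578]
ee_rot: [3.134, 0.003, 1.737]
contact_force: [1.1, 0.3, -0.3]
finger_gap: 0.046
grip_force: 0.0
```

```bash
python3 m.py w6
python3 - <<'E'
from h import *
a=read_camera("side");i=cv2.imread("pics/w6.png")
cv2.imwrite("pics/s6.png",np.hstack([cv2.resize(a[165:265,200:300],(400,400),interpolation=cv2.INTER_CUBIC),cv2.resize(i[0:300,120:420],(400,400))]))
E
```

```text
bar px [[270.0, 266.0], [273.0, 160.0], [300.0, 161.0], [297.0, 266.0]]
bar [[0.5754, -0.0772, 0.058], [0.5588, 0.0276, 0.058], [0.5827, 0.031, 0.058], [0.6021, -0.0736, 0.058]] [ 0.5797 -0.0231  0.058 ]
sides 0.10611128150390067 0.024100978407908456
red V [ 88.5 138.  207.  226.  232. ]
all [[205.0, 166.0], [237.0, 166.0], [237.0, 185.0], [205.0, 185.0]] [[0.5013, 0.0151], [0.5282, 0.0196], [0.5306, 0.0031], [0.5032, -0.0014]] [0.5158 0.0091 0.072 ]
bright [[206.0, 174.0], [233.0, 174.0], [233.0, 184.0], [206.0, 184.0]] [[0.5029, 0.0084], [0.5258, 0.0122], [0.527, 0.0035], [0.5039, -0.0004]] [0.5149 0.0059 0.072 ]
[ 0.55077665 -0.00865938  0.15502645] [3.13780286e+00 1.53583359e-03 1.73688861e+00] 0.04632420054430997 [-0.22295175 -1.00338348 -0.8277061 ] 4.75
```

View pics/s6.png

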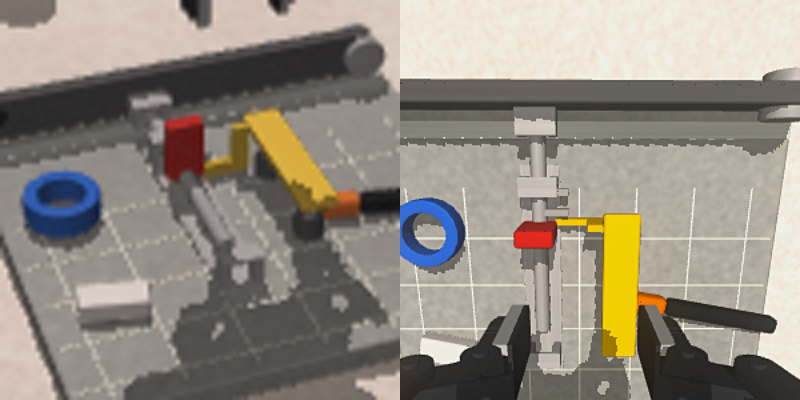

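The bolt is home and the bar looks up, but the wrist size is a little ambiguous. I'll compare the bar in the fixed side camera before and after.

Run:
```python
from h import *
cm=camera_model("side");b=np.array([.583,-.025,.058])
print("12mm =",pix(cm,b-[0,0,.012])-pix(cm,b))
for i in(cv2.imread("pics/side0.png"),read_camera("side")):
    h=cv2.cvtColor(i,cv2.COLOR_BGR2HSV)[150:260,200:320]
    m=cv2.inRange(h,(22,150,170),(34,255,255))
    m=cv2.morphologyEx(m,cv2.MORPH_OPEN,np.ones((4,4)))
    y,x=np.nonzero(m);print(len(x),x.mean()+200,y.mean()+150,y.min()+150,y.max()+150)
s=observe();print(s["ee_pos"],s["dq"])
```

```text
12mm = [-0.1289183  3.6786097]
54 274.14814814814815 208.53703703703704 204 213
38 273.07894736842104 207.0 204 210
[ 0.54862379 -0.00825281  0.15153226] [-0.00098908  0.01941171  0.01825827  0.00252712 -0.0014096  -0.00031994]
```

The side view shows the bar back at its original height. A 12 mm drop would have shown as about +3.7 px, and there was none. The arm is clear, so I'm handing in.

```bash
python3 -c "
from cell import *
print(close_job())"
```

```text
the job is handed in; nothing more can be done
None
```

The bolt was pushed to its end stop with the safety bar held down. The bar then sprang back up behind it, the gripper was lifted clear, and the job was handed in at about 5 s; no verdict was returned.

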